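# Seat the red-hub tube carousel on the mixer spindle

### The job

Pick up the empty tube carousel with the red hub and thread it over the tall spindle of the tube mixer, keeping it level, lowering it all the way down onto the drive plate before you let go. Leave the blue-hub carousel where it stands.

Things in the scene. Friction and masses are not known exactly. Their poses are not given: they have to be found in the camera images.
- red_carousel_mid (a point): Empty tube carousel, red hub (mm): white disc, diameter 120, six white cups (tops 46 above the underside) round an upright red hub tube, outside diameter 40, height 100, through bore 26. Point: on the bore axis (z, up), half-way up, 50 above the underside. Above the cups the hub is free: grip it across its diameter about 30 above this point. Starts upright, left or right of the mixer; 0.25 kg.
- blue_carousel_mid (a point): The same kind of carousel with a blue hub, same sizes, same point; it stands upright on the worktop on the other side of the mixer and stays there.
- spindle_seat (a point): White tube mixer, 140 x 140 mm, fixed, as is its drive plate (diameter 108, flat top 48 above the worktop) with an upright steel spindle in the middle: diameter 14, 110 tall, rounded nose; a cone at its foot (diameter 23, 20 high) centres the bore. Point: on the spindle axis at the plate's top, z up. A seated carousel rests on the plate, its mid point 50 above this point.
- spindle_tip (a point): Tip of the spindle, on its axis, 110 mm above spindle_seat (158 mm above the worktop).

How it is judged (in metres and radians):
On the way:
1. the red-hub carousel is held by the fingers over the spindle, its underside within 20 mm of the drive plate (horizontal distance between red_carousel_mid and spindle_seat below 0.015 m and z of red_carousel_mid in the frame of spindle_seat below 0.07 m and contact force between the fingers and red_carousel above 0.5 N), for 0.05 s.
At the end, for the whole second after the job is handed in: The red-hub carousel is on the spindle, released and at rest: its axis within 12 mm of the spindle's, its underside within 10 mm of the drive plate, level within 10 degrees; the blue-hub carousel within 40 mm of where it stood (horizontal distance between red_carousel_mid and spindle_seat below 0.012 m and z of red_carousel_mid in the frame of spindle_seat between 0.04 and 0.06 m and angle between red_carousel_mid's own z axis and vertical below 0.175 rad and linear speed of red_carousel below 0.03 m/s and distance of blue_carousel_mid from where it was at the start of the episode below 0.04 m); the robot touches nothing.
It fails at once if the blue-hub carousel is moved more than 40 mm (distance of blue_carousel_mid from where it was at the start of the episode above 0.04 m).
It also fails if it takes over 42 s, if anything falls off the work surface, if the arm or the gripper's body presses on something with over 40 N, if the wrist force passes 120 N, or if a joint passes its speed limit or range.

### The arm

A 6-joint arm with a two-finger parallel gripper is mounted at the origin on a cart in front of the work surface, level with it; the furniture and walls round the work are solid. World frame = base frame: x ahead of the robot, y to its left, z up, the work surface at z = 0. Lengths are in mm, angles in rad, forces in N, time in s.
With the tool pointing down it reaches from about 275 to 750 mm from the base axis. Payload 10.2 kg.
Tool frame: the origin (TCP) lies at the very end of the fingers, on their centre line; the grasp point (between the pads) lies 19 mm behind it; z points along the fingers, y is the line along which they close (so a half turn about z gives the same grasp; the last joint's range is limited). The gripper opens to 85 mm and grips with 20 to 120 N. Pads are 22 mm wide; open, the fingers measure 114 mm over their backs; the gripper's body (76 mm by 85 mm) begins 54 mm behind the grasp point. The pads swing forward as they close: fully open they stand 13 mm farther back than shut.
Start: joints at [-1.55, 0.313, 1.498, -0, 1.331, -0.223], TCP at [126.717, -509.484, 231.294] pointing down, gripper open.
Joint ranges: [-2.94, 2.94], [-0.97, 2.17], [0.19, 2.56], [-1.23, 4.37], [0.02, 3.11], [-2.88, 2.88]. Speed limits (rad/s): [2.39, 2.39, 3.01, 3.14, 3.14, 3.14].

### API

Orientations are given as a unit quaternion [w, x, y, z].
In Python, from rig import telemetry, optics, ctrl gives the robot as it stands.
- The arm moves only by the tool servo_tool, never from a script. Its argument "deltas" is a list of rows, each a list of 3 entries, a list of its own where there are three numbers: the shift along the tool's x, y, z in units of 20 cm (1.0 is 20 cm), then the turn, a rotation vector about the tool's x, y, z in units of 90 degrees (1.0 is 90 degrees), then the opening, from 0 (shut) to 1 (fully open). A call has 1 to 8 rows; each row shifts and turns the commanded pose from where the row before left it, along the tool's axes as they then stand; what a row does not reach is not made up. A row lasts 1/10 s, in which the tool goes at most 50 mm and 8.59 degrees, less where a joint would pass 70% of its speed; a pose out of reach is approached as far as the arm can. A call with a number of a shift or a turn outside -1 to 1 is refused whole. A call with a gripper value outside its range is refused whole. The fingers move at their own pace and stop on an object; "squeeze" is the grip in N (left out, the last holds). Time passes only in rows, so rows that do not move let the fingers close. It gives the time, the measured TCP pose, the force, the opening and the grip force at its end, in the units of the state.
- telemetry.sense(): the state, without advancing time (a new reading comes with each control period).
- optics.capture(name): name is "scene" or "top"; returns the picture (420x560x3 uint8, blue, green, red); there is no depth.
- optics.camera_model(name): a dict with "vfov" (degrees; the focal length in pixels is half the picture's height over the tangent of half this angle, whatever the lens; pixels are square), "cx", "cy" (the principal point, pixels), "dist" ([k1, k2, p1, p2, k3] as OpenCV has them; the pictures are not rectified), "R" (3x3) and "t" (3): a world point X has camera coordinates R X + t. Camera axes: x right, y down, z forward; pixel columns grow to the right and rows downward; lengths in mm; the calibration is good to about 2 mm. A picture is of the moment at which its call begins. camera_model takes no time and is no camera call.
- ctrl.finish_job(): hands the job in; it is judged then, once.
The state is a dict: "time_s": time; "joints": joint angles; "dq": joint speeds; "tau": joint torques, N m; "eef_pos": TCP position; "ee_rot": TCP orientation; "force": force on the tool from outside, world axes, zero at the start; "wrist_torque": the same for the moment, N m; "grip_width": opening from 0.0 (shut) to 1.0 (fully open); "grip_force": force on a finger pad.
Only numpy, scipy, OpenCV 4.12 (cv2) and the standard library are available. Lean on these libraries where they do the work, as an engineer would, in place of code of your own. Each camera call takes 0.05 s, during which the arm holds its last target. There are 200 camera calls.

## Working session

There is one attempt and no reset: what is moved stays moved. The work goes in short steps, Python scripts to look and compute and a tool call to move; the robot and the scene stay as the last step left them, time stands still between calls to the robot, and variables do not carry over. Pictures are saved under pics/ and viewed, at most 10 in all, crops included, and the job is handed in when it is done.

Besides the shell and the picture viewer there is one more tool, called by a JSON object that holds its "method" and its "body". servo_tool: Moves the arm, as the interface text tells. Its arguments: {"type":"object","properties":{"deltas":{"type":"array"},"squeeze":{"type":"number"}},"required":["deltas"]}

```bash
mkdir -p pics
python3 - <<'E'
from rig import telemetry, optics
import cv2, numpy as np
for n in ("scene","top"):
    im=optics.capture(n); cv2.imwrite(f"pics/{n}0.png",im)
    m=optics.camera_model(n); print(n,m, 'campos',-np.array(m["R"]).T@np.array(m["t"]))
s=telemetry.sense(); print({k:np.round(v,3) for k,v in s.items()})
E
```

```text
scene {'vfov': 47.60828663534393, 'cx': 276.9751468766888, 'cy': 208.1522185244991, 'dist': array([0.05828455, 0.        , 0.        , 0.        , 0.        ]), 'R': array([[-0.64713159, -0.76223497,  0.0147837 ],
       [-0.45380253,  0.36954799, -0.81086222],
       [ 0.61260425, -0.53144344, -0.58505034]]), 't': array([355.74883797, 339.74086723, 950.2910598 ])} campos [-197.76076939  650.63959986  826.19185429]
top {'vfov': 43.49208100092278, 'cx': 283.7756215340458, 'cy': 197.03644270274864, 'dist': array([-0.03958925,  0.        ,  0.        ,  0.        ,  0.        ]), 'R': array([[ 0.00806124, -0.99994971, -0.00596538],
       [-0.98206169, -0.00679288, -0.18843748],
       [ 0.18838748,  0.00737741, -0.98206707]]), 't': array([ -10.81740884,  543.827313  , 1193.73360588])} campos [ 309.27470485  -15.92937676 1274.73938372]
{'time_s': np.float64(0.1), 'joints': array([-1.55 ,  0.313,  1.498,  0.   ,  1.331, -0.223]), 'dq': array([-0.   , -0.002, -0.003, -0.001, -0.   ,  0.   ]), 'tau': array([ 2.0000e-03, -4.1291e+01, -2.6014e+01, -0.0000e+00,  3.0000e-03,
        0.0000e+00]), 'eef_pos': array([ 126.729, -509.236,  230.794]), 'ee_rot': array([-0.001,  0.993,  0.122,  0.   ]), 'force': array([-0.109,  0.448, -0.059]), 'wrist_torque': array([-0.025, -0.013, -0.001]), 'grip_force': np.float64(0.0), 'grip_width': np.float64(0.997)}
```

View pics/scene0.png

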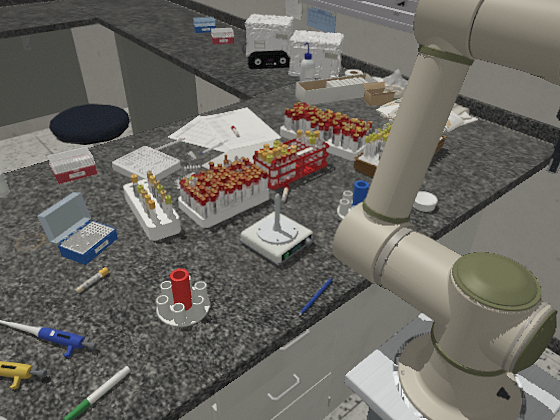

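View pics/top0.png

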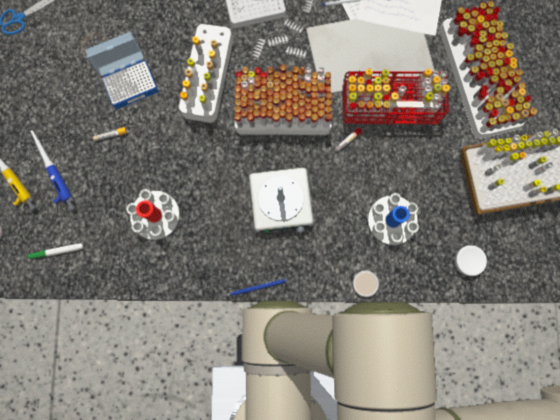

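The scene view shows the red carousel near (181,290), the mixer near (277,235) with its spindle tip at (278,195), and the blue carousel behind the arm near (360,190). In the top view, red is at (149,210), the mixer at (281,198) and blue at (396,216). Next I'll zoom in on red and the mixer.

Run:
```python
import cv2, numpy as np
t=cv2.imread("pics/top0.png"); s=cv2.imread("pics/scene0.png")
c=lambda im,x,y,w:cv2.resize(im[y:y+w,x:x+w],(400,300) if 0 else (300,300),interpolation=cv2.INTER_CUBIC)
cv2.imwrite("pics/crop.png",np.vstack([np.hstack([c(t,115,175,75),c(t,243,160,75)]),np.hstack([c(s,145,255,75),c(s,240,187,75)])]))
```

```text
(no output)
```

View pics/crop.png

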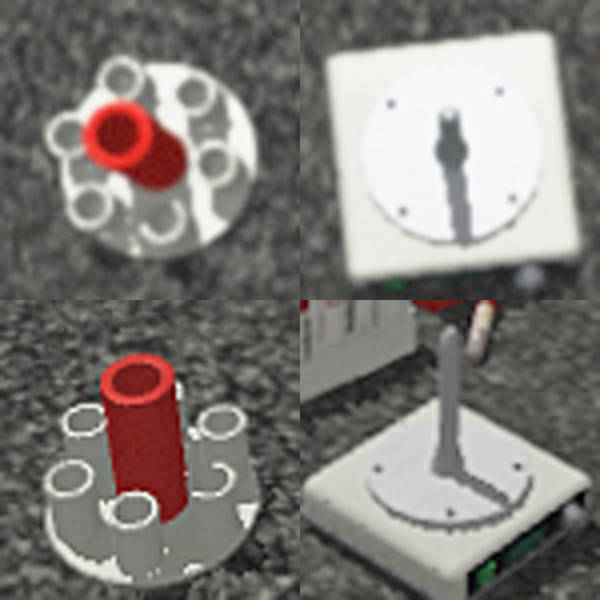

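The crops show the red hub's top ring centred at top ≈(144.7,208.7) and scene ≈(179.5,274.7). The spindle tip is at top ≈(280.3,187.7) and scene ≈(277.3,195.2), and the plate centre in top is ≈(280.9,197.8).

```bash
cat > h.py <<'E'
import cv2, numpy as np
from rig import optics
def ray(n,px):
    m=optics.camera_model(n); f=210/np.tan(np.radians(m["vfov"]/2))
    K=np.array([[f,0,m["cx"]],[0,f,m["cy"]],[0,0,1]])
    u=cv2.undistortPoints(np.array([[px]],float),K,m["dist"])[0,0]
    R=np.array(m["R"]); d=R.T@[*u,1]; return -R.T@m["t"], d/np.linalg.norm(d)
def onz(n,px,z):
    o,d=ray(n,px); return (o+d*(z-o[2])/d[2]).round(1)
def tri(a,b):
    A=np.zeros((3,3));y=np.zeros(3);r=[ray("top",a),ray("scene",b)]
    for o,d in r: P=np.eye(3)-np.outer(d,d);A+=P;y+=P@o
    X=np.linalg.solve(A,y); return X.round(1),[round(np.linalg.norm((np.eye(3)-np.outer(d,d))@(X-o)),1) for o,d in r]
def ring(im,box,ch=2,th=180,oth=110):
    x,y,w=box; c=im[y:y+w,x:x+w].astype(int); o=c[...,[i for i in range(3) if i!=ch]].max(2)
    k=((c[...,ch]>th)&(o<oth)).astype(np.uint8)
    n=max(cv2.findContours(k,cv2.RETR_EXTERNAL,cv2.CHAIN_APPROX_NONE)[0],key=cv2.contourArea)
    e=cv2.fitEllipse(cv2.convexHull(n)); return (e[0][0]+x,e[0][1]+y),e[1]
E
python3 - <<'E'
from h import *
t=cv2.imread("pics/top0.png"); s=cv2.imread("pics/scene0.png")
a,b=ring(t,(125,190,50)),ring(s,(160,260,50)); print(a,b)
print(onz("top",a[0],100),onz("scene",b[0],100),tri(a[0],b[0]))
print("tip",onz("top",(280.3,188.),156),onz("scene",(277.1,195.5),156),tri((280.3,188.),(277.1,195.5)))
print("plate",onz("top",(280.7,197.6),48))
# white plate contour in top
x,y,w=262,175,38
k=(t[160:235,243:318].min(2)>232).astype(np.uint8)
n=max(cv2.findContours(k,0,cv2.CHAIN_APPROX_NONE)[0],key=cv2.contourArea);e=cv2.fitEllipse(cv2.convexHull(n));print(e,onz("top",(e[0][0]+243,e[0][1]+160),48))
print("blue",onz("top",(400.5,213),100))
E
```

```text
((144.31371879577637, 208.60828590393066), (15.54384994506836, 17.96573829650879)) ((178.75141143798828, 274.4478015899658), (11.385181427001953, 18.1522274017334))
[505.7 309.6 100. ] [509.8 315.4 100. ] (array([508.3, 312.7,  98.4]), [np.float64(3.4), np.float64(3.4)])
tip [5.438e+02 2.000e-01 1.560e+02] [545.    6.7 156. ] (array([546.5,   2. , 152.5]), [np.float64(2.6), np.float64(2.6)])
plate [543.2   0.6  48. ]
((37.506690979003906, 30.84391975402832), (52.86891174316406, 59.244529724121094), 86.60250091552734) [559.5   1.2  48. ]
blue [ 499.7 -271.2  100. ]
```

{"method": "servo_tool", "body": {"deltas": [[[0.06,-0.075,0],[0,0,0],1],[[0.13,-0.16,0],[0,0,0],1],[[0.13,-0.16,0],[0,0,0],1],[[0.13,-0.16,0],[0,0,0],1],[[0.13,-0.16,0],[0,0,0],1],[[0.13,-0.16,0],[0,0,0],1],[[0.13,-0.16,0],[0,0,0],1],[[0.13,-0.16,0],[0,0,0],1]]}}

```text
time_s: 0.9
eef_pos: [257.5, -229.1, 231.2]
ee_rot: [-0.0, 0.993, 0.121, 0.0]
force: [0.5, -0.7, -0.7]
grip_width: 1.002
grip_force: 0.0
```

{"method": "servo_tool", "body": {"deltas": [[[0.13,-0.16,0],[0,0,0],1],[[0.13,-0.16,0],[0,0,0],1],[[0.13,-0.16,0],[0,0,0],1],[[0.13,-0.16,0],[0,0,0],1],[[0.13,-0.16,0],[0,0,0],1],[[0.13,-0.16,0],[0,0,0],1],[[0.13,-0.16,0],[0,0,0],1],[[0.13,-0.16,0],[0,0,0],1]]}}

```text
time_s: 1.7
eef_pos: [397.6, 69.8, 231.2]
ee_rot: [0.0, 0.993, 0.122, -0.0]
force: [0.8, -1.2, 0.3]
grip_width: 0.997
grip_force: 0.0
```

{"method": "servo_tool", "body": {"deltas": [[[0.13,-0.16,0],[0,0,0],1],[[0.13,-0.16,0],[0,0,0],1],[[0.13,-0.16,0],[0,0,0],1],[[0.13,-0.16,0],[0,0,0],1],[[0.13,-0.16,0],[0,0,0],1],[[0.1,-0.14,0],[0,0,0],1],[[0.08,-0.1,0],[0,0,0],1],[[0,0,0],[0,0,0],1]]}}

```text
time_s: 2.5
eef_pos: [508.4, 312.0, 230.1]
ee_rot: [-0.0, 0.992, 0.123, -0.001]
force: [-0.3, -0.1, -0.1]
grip_width: 0.999
grip_force: 0.0
```

Run:
```python
from h import *
t=optics.capture("top"); s=optics.capture("scene")
c=lambda im,x,y,w:cv2.resize(im[y:y+w,x:x+w],(400,400),interpolation=cv2.INTER_CUBIC)
cv2.imwrite("pics/over.png",np.hstack([c(t,90,140,130),c(s,110,190,130)]))
```

```text
(no output)
```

View pics/over.png

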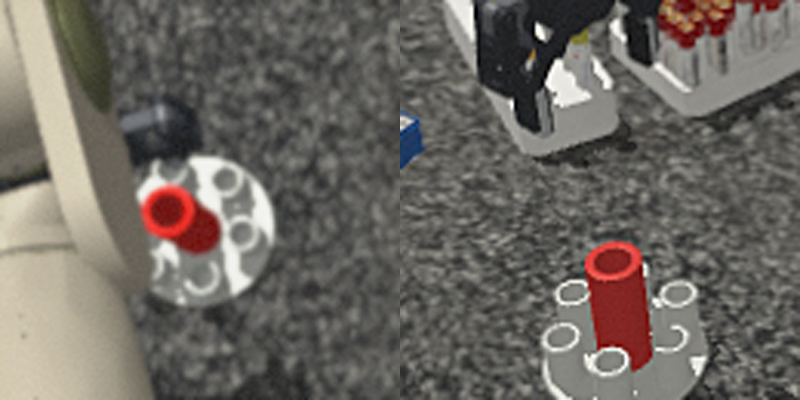

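Run:
```python
from h import *
f=lambda x,y:(110+(x-400)*.325,190+y*.325)
print(onz("scene",f(537,133),240),onz("scene",f(644,60),240),onz("scene",f(590,96),240))
```

```text
[502.8 356.5 240. ] [527.7 262.9 240. ] [515.5 311.4 240. ]
```

{"method": "servo_tool", "body": {"deltas": [[[0,0,0.1],[0,0,0],1],[[0,0,0.15],[0,0,0],1],[[0,0,0.15],[0,0,0],1],[[0,0,0.15],[0,0,0],1],[[0,0,0.15],[0,0,0],1],[[0,0,0.1],[0,0,0],1],[[0,0,0.04],[0,0,0],1],[[0,0,0],[0,0,0],1]]}}

```text
time_s: 3.4
eef_pos: [507.9, 309.1, 63.0]
ee_rot: [0.0, 0.993, 0.121, -0.001]
force: [0.1, 0.4, 0.5]
grip_width: 1.0
grip_force: 0.0
```

Run:
```python
from h import *
t=optics.capture("top"); s=optics.capture("scene")
c=lambda im,x,y,w:cv2.resize(im[y:y+w,x:x+w],(400,400),interpolation=cv2.INTER_CUBIC)
cv2.imwrite("pics/low.png",np.hstack([c(t,90,140,130),c(s,110,220,130)]))
```

```text
(no output)
```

View pics/low.png

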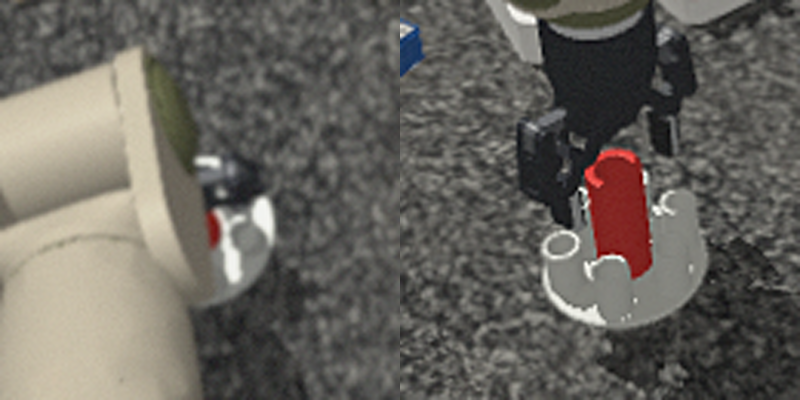

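The hub (about (617,190) in the crop) stands centred between the fingertips at (575,222) and (670,155), so I'll close.

{"method": "servo_tool", "body": {"deltas": [[[0,0,0],[0,0,0],0.6],[[0,0,0],[0,0,0],0.5],[[0,0,0],[0,0,0],0.4],[[0,0,0],[0,0,0],0.2],[[0,0,0],[0,0,0],0],[[0,0,0],[0,0,0],0],[[0,0,0],[0,0,0],0],[[0,0,0],[0,0,0],0]], "squeeze": 60}}

```text
time_s: 4.3
eef_pos: [508.5, 310.1, 64.2]
ee_rot: [-0.0, 0.993, 0.122, 0.001]
force: [-1.7, -0.3, 6.0]
grip_width: 0.455
grip_force: 60.6
```

{"method": "servo_tool", "body": {"deltas": [[[0,0,-0.05],[0,0,0],0],[[0,0,-0.12],[0,0,0],0],[[0,0,-0.15],[0,0,0],0],[[0,0,-0.15],[0,0,0],0],[[0,0,-0.15],[0,0,0],0],[[0,0,-0.15],[0,0,0],0],[[0,0,-0.12],[0,0,0],0],[[0,0,-0.05],[0,0,0],0]]}}

```text
time_s: 5.1
eef_pos: [508.6, 310.0, 254.0]
ee_rot: [-0.0, 0.993, 0.122, 0.002]
force: [-0.0, -0.2, -1.5]
grip_width: 0.459
grip_force: 60.7
```

Run:
```python
from h import *
from rig import telemetry
t=optics.capture("top"); s=optics.capture("scene")
print(telemetry.sense()["eef_pos"])
c=lambda im,x,y,w:cv2.resize(im[y:y+w,x:x+w],(400,400),interpolation=cv2.INTER_CUBIC)
cv2.imwrite("pics/lift.png",np.hstack([c(t,80,120,140),c(s,110,150,140)]))
```

```text
[508.40921443 309.8849092  252.26403341]
```

View pics/lift.png

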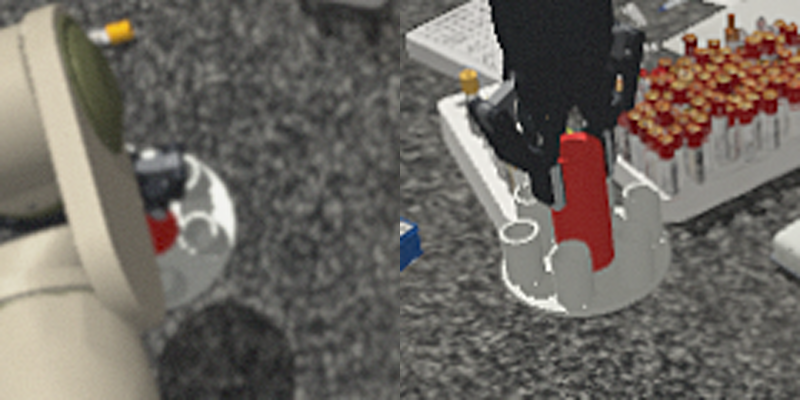

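{"method": "servo_tool", "body": {"deltas": [[[-0.005,0.04,0],[0,0,0],0],[[-0.01,0.08,0],[0,0,0],0],[[-0.015,0.12,0],[0,0,0],0],[[-0.015,0.12,0],[0,0,0],0],[[-0.015,0.12,0],[0,0,0],0],[[-0.015,0.12,0],[0,0,0],0],[[-0.015,0.12,0],[0,0,0],0],[[-0.016,0.12,0],[0,0,0],0]]}}

```text
time_s: 6.0
eef_pos: [527.8, 139.4, 250.3]
ee_rot: [0.0, 0.993, 0.121, -0.001]
force: [-0.1, -0.1, -1.6]
grip_width: 0.458
grip_force: 60.7
```

{"method": "servo_tool", "body": {"deltas": [[[-0.016,0.12,0],[0,0,0],0],[[-0.016,0.12,0],[0,0,0],0],[[-0.016,0.12,0],[0,0,0],0],[[-0.016,0.12,0],[0,0,0],0],[[-0.013,0.1,0],[0,0,0],0],[[-0.009,0.07,0],[0,0,0],0],[[-0.006,0.047,0],[0,0,0],0],[[0,0,0],[0,0,0],0]]}}

```text
time_s: 6.8
eef_pos: [543.9, 0.9, 250.9]
ee_rot: [-0.0, 0.993, 0.121, -0.0]
force: [0.1, 0.6, -0.6]
grip_width: 0.456
grip_force: 60.7
```

Run:
```python
from h import *
from rig import telemetry
t=optics.capture("top"); s=optics.capture("scene")
cv2.imwrite("pics/t1.png",t);cv2.imwrite("pics/s1.png",s)
print(telemetry.sense()["eef_pos"])
c=lambda im,x,y,w:cv2.resize(im[y:y+w,x:x+w],(400,600),interpolation=cv2.INTER_CUBIC) 
d=lambda im,x,y:cv2.resize(im[y:y+150,x:x+100],(400,600),interpolation=cv2.INTER_CUBIC)
cv2.imwrite("pics/sp.png",np.hstack([d(t,240,120),d(s,228,120)]))
```

```text
[543.84979193   2.32083425 251.14043727]
```

View pics/sp.png

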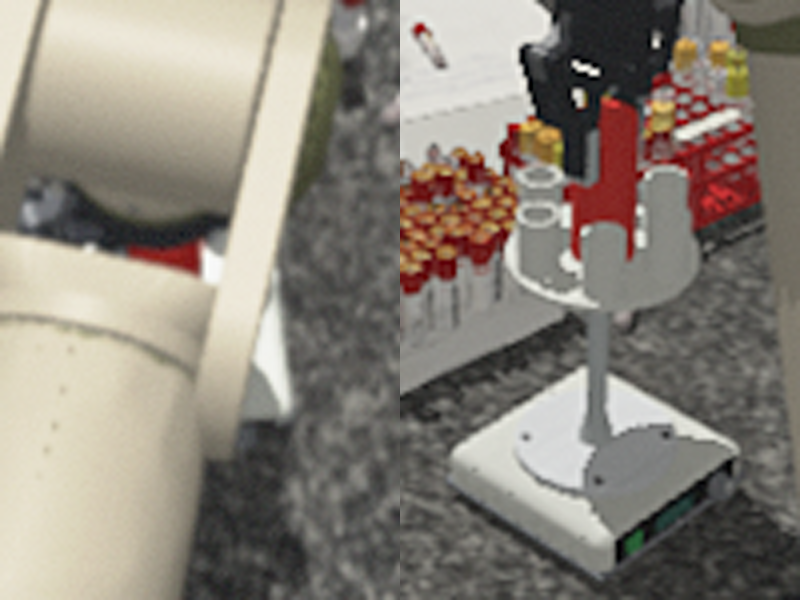

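The carousel hangs over the spindle and looks level. Its disc spans x 505–700 in the crop with its bottom at y≈311, and the shaft is at x≈597. I'll quantify the offset.

Run:
```python
from h import *
s=cv2.imread("pics/s1.png").astype(int); s0=cv2.imread("pics/scene0.png").astype(int)
for r in range(166,178,2):
    x=np.where((s[r,255:300,2]>90)&(s[r,255:300,1]<60))[0]+255
    print(r,x.min(),x.max(),end=' | ')
print()
for r in range(200,222,4): print(r,s0[r,268:288].mean(1).astype(int))
m=optics.camera_model("scene");f=210/np.tan(np.radians(m["vfov"]/2));K=np.array([[f,0,m["cx"]],[0,f,m["cy"]],[0,0,1]])
P=lambda X:cv2.projectPoints(np.array(X,float).reshape(-1,1,3),cv2.Rodrigues(m["R"])[0],m["t"],K,m["dist"])[0][:,0]
print("axis",P([[544.5,2,z] for z in (158,110,80,240,220)]).round(1))
a=np.linspace(0,2*np.pi,400)
for z in (184,187,190):
    q=P(np.c_[544.5+60*np.cos(a),2+60*np.sin(a),0*a+z]); print(z,"disc",q.min(0).round(1),q.max(0).round(1))
print("meas left/right/bottom",228+105/4,228+300/4,120+311/4)
for c in (262,268,274,284,290): print(c,s[188:204,c].mean(1).astype(int))
q=P(np.c_[544.5+60*np.cos(a),2+60*np.sin(a),0*a+187])
print([(c,q[np.abs(q[:,0]-c)<1.2,1].max().round(1)) for c in (262,268,274,284,290)])
```

```text
166 270 286 | 168 255 286 | 170 271 286 | 172 255 285 | 174 255 285 | 176 272 286 | 
200 [ 54  29  38  43  41  60  94 110 110 111 110 106  96 104 119 119 108  84
  40  60]
204 [ 46  42  48  79  94  80  91 110 107 109 112 103  88  80  87  89  92 102
  99  87]
208 [ 67  87  96  98  92  84 104 115 109 109 113 103  75  61  70  71  79  88
  84  80]
212 [ 71  62  57  86 158 201 185 127 106 109 108  97  74  68  72  73  82  97
 108 104]
216 [218 214 211 210 209 215 189 122 105 109 101 135 197 213 212 213 202 177
 135  84]
220 [206 206 207 206 208 216 183 108 108 107 100 145 200 214 211 210 210 209
 209 209]
axis [[278.7 194.3]
 [278.3 209.8]
 [278.1 219.1]
 [279.2 166. ]
 [279.1 173.1]]
184 disc [254.5 172.8] [303.2 199.4]
187 disc [254.5 171.8] [303.2 198.4]
190 disc [254.5 170.8] [303.3 197.3]
meas left/right/bottom 254.25 303.0 197.75
262 [133 128 156 214 222 161 126 139 141 144 139 142 143 143 108  42]
268 [128 130 131 127 123 179 225 181 126 129 133 113  61  41  46  47]
274 [132 132 134 135 126 140 187 217 187 118  99 102  91  69  73  70]
284 [131 133 130 130 126 128 130 133 134 143 153 144 116  90  70  67]
290 [132 131 131 130 131 130 133 137 118  63  71  84  96 103 104 108]
[(262, np.float64(194.9)), (268, np.float64(197.1)), (274, np.float64(198.1)), (284, np.float64(198.2)), (290, np.float64(197.3))]
```

{"method": "servo_tool", "body": {"deltas": [[[0.005,-0.004,0],[0,0,0],0],[[0,0,0.04],[0,0,0],0],[[0,0,0.05],[0,0,0],0],[[0,0,0.05],[0,0,0],0],[[0,0,0.05],[0,0,0],0],[[0,0,0.05],[0,0,0],0],[[0,0,0.05],[0,0,0],0],[[0,0,0.02],[0,0,0],0]]}}

```text
time_s: 7.7
eef_pos: [544.4, 3.0, 187.9]
ee_rot: [-0.0, 0.993, 0.122, -0.001]
force: [-0.3, 0.0, -1.5]
grip_width: 0.456
grip_force: 60.7
```

{"method": "servo_tool", "body": {"deltas": [[[0,0,0.04],[0,0,0],0],[[0,0,0.05],[0,0,0],0],[[0,0,0.05],[0,0,0],0],[[0,0,0.05],[0,0,0],0],[[0,0,0.04],[0,0,0],0],[[0,0,0.02],[0,0,0],0],[[0,0,0.02],[0,0,0],0],[[0,0,0.02],[0,0,0],0]]}}

```text
time_s: 8.5
eef_pos: [544.9, 2.9, 131.2]
ee_rot: [0.0, 0.993, 0.122, 0.0]
force: [0.4, 0.2, -2.0]
grip_width: 0.456
grip_force: 60.7
```

Clear so far; 19 mm to go.

{"method": "servo_tool", "body": {"deltas": [[[0,0,0.015],[0,0,0],0],[[0,0,0.015],[0,0,0],0],[[0,0,0.015],[0,0,0],0],[[0,0,0.01],[0,0,0],0],[[0,0,0.01],[0,0,0],0],[[0,0,0.01],[0,0,0],0],[[0,0,0],[0,0,0],0]]}}

```text
time_s: 9.2
eef_pos: [544.7, 3.0, 116.0]
ee_rot: [-0.0, 0.993, 0.122, -0.0]
force: [-1.5, -0.3, -2.4]
grip_width: 0.455
grip_force: 60.7
```

{"method": "servo_tool", "body": {"deltas": [[[0,0,0.005],[0,0,0],0],[[0,0,0.005],[0,0,0],0],[[0,0,0.005],[0,0,0],0],[[0,0,0],[0,0,0],0]]}}

```text
time_s: 9.6
eef_pos: [544.7, 3.0, 113.2]
ee_rot: [-0.0, 0.993, 0.122, -0.0]
force: [-1.1, -0.7, -2.3]
grip_width: 0.455
grip_force: 60.7
```

{"method": "servo_tool", "body": {"deltas": [[[0,0,0.005],[0,0,0],0],[[0,0,0.005],[0,0,0],0],[[0,0,0],[0,0,0],0]]}}

```text
time_s: 9.9
eef_pos: [544.8, 2.9, 112.2]
ee_rot: [0.0, 0.993, 0.122, 0.0]
force: [-3.4, 0.0, 7.0]
grip_width: 0.451
grip_force: 61.5
```

It is down on the plate (upward force 7 N at the expected height), so I'll release.

{"method": "servo_tool", "body": {"deltas": [[[0,0,0],[0,0,0],0.5],[[0,0,0],[0,0,0],0.65],[[0,0,0],[0,0,0],0.8],[[0,0,0],[0,0,0],1],[[0,0,0],[0,0,0],1],[[0,0,0],[0,0,0],1]]}}

```text
time_s: 10.5
eef_pos: [544.8, 3.0, 111.3]
ee_rot: [-0.0, 0.993, 0.122, -0.0]
force: [0.7, 0.4, 0.0]
grip_width: 1.0
grip_force: 0.0
```

{"method": "servo_tool", "body": {"deltas": [[[0,0,-0.05],[0,0,0],1],[[0,0,-0.1],[0,0,0],1],[[0,0,-0.15],[0,0,0],1],[[0,0,-0.15],[0,0,0],1],[[0,0,-0.15],[0,0,0],1],[[0,0,-0.1],[0,0,0],1],[[0,0,-0.05],[0,0,0],1],[[0,0,0],[0,0,0],1]]}}

```text
time_s: 11.3
eef_pos: [545.1, 2.9, 262.5]
ee_rot: [0.0, 0.993, 0.122, 0.001]
force: [-0.3, 0.1, -0.2]
grip_width: 1.003
grip_force: 0.0
```

Run:
```python
from h import *
t=optics.capture("top"); s=optics.capture("scene")
d=lambda im,x,y:cv2.resize(im[y:y+150,x:x+100],(400,600),interpolation=cv2.INTER_CUBIC)
cv2.imwrite("pics/end.png",np.hstack([d(t,240,120),d(s,228,120)]))
```

```text
(no output)
```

View pics/end.png

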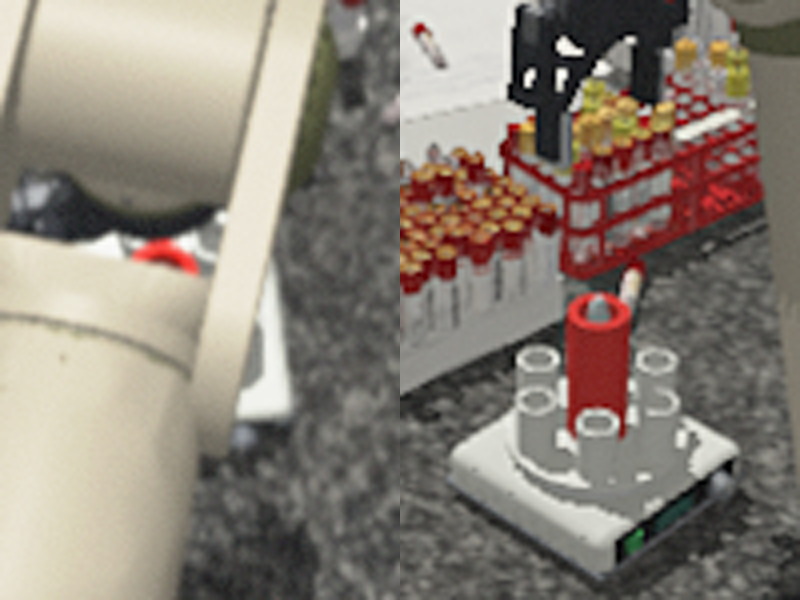

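The carousel sits level on the plate, with the spindle nose centred in the hub at (598,305) in the crop and the gripper well clear above.

```bash
python3 -c "
from rig import ctrl; print(ctrl.finish_job())"
```

```text
the job is handed in; nothing more can be done
None
```

The red-hub carousel is seated level on the drive plate over the spindle and released, the blue-hub carousel was not touched, and the job was handed in at about 11.5 s; the hand-in gave no verdict.

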